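Clamp the curing pot and hold the charger on its filling nipple

TASK

The small pressure pot is loaded and its lid is on. First press the pot's clamp lever fully down, then take the hand charger off its dock and press it, square to the tilted filling nipple on the lid, until it snaps over and is fully home against the nipple's stop; keep pushing it home against the valve spring and finish in that state, still gripping the charger. Leave the plaster cast, glass dish, jar and amber bottle where they are.

Things in the scene. Friction and masses are not known exactly. Their poses are not given: they have to be found in the camera images.
- pot: Round aluminium pressure pot fixed to the bench, 184 mm across, lid top 118 mm high. Origin: centre of its underside; z up, x and y turn with it. On the lid, in pot coordinates: clamp lever along y = +50 mm; tilted nipple at y = -52 mm, leaning to -y; a small upright brass relief valve (26 mm across, 20 mm high, not used) at (48, -20) mm. A pressure gauge faces -x.
- clamp (a joint): Angle of the clamp lever in rad: 0 = fully down (level, hard stop), grows as it rises, up to 1.3. A stiff hinge: it stays where it is left and takes about 0.25 N m to turn (4 to 6 N pushed straight down 65 mm from the pin).
- clamp_press (a point): Point on top of the clamp lever, 65 mm from its hinge pin; moves with the lever, 140 mm above the bench when down. The lever is a straight steel bar, 18 mm wide, 10 mm thick, running from the pin to the pot's -x (when raised: up and to -x), then from 93 to 155 mm a rubber grip 24 mm wide. Pushing straight down on it closes it.
- clamp_pin (a point): Centre of the lever's hinge pin, level along the pot's y axis, at pot coordinates (78, 50, 134) mm. The bar's top face lies 6 mm above the line through the pin.
- nipple: Tilted filling nipple fixed on the lid: a brass post 19 mm in diameter, 24 mm long, its last 6 mm tapered to 12 mm, on a 38 mm round steel stop flange. Origin: centre of the flange's outer face (the stop), at pot coordinates (0, -52, 148) mm; z runs out along the post, 0.44 rad from vertical towards the pot's -y.
- detents (a point): Point on the nipple's axis, 15 mm from the stop, level with its three spring-loaded detent balls, which stand out 3.5 mm from the post. The charger's lip meets them when its mouth is 18.5 mm from the stop, needs about 15 N to pass (most at 14 mm), and has snapped over when the mouth is less than 7 mm from the stop.
- valve (a joint): How far the spring pin in the nipple (8 mm in diameter, tip 14 mm beyond the post's end) is pushed in, in m: 0 = out, 0.012 = charger home on the stop. Spring: 2 N at first plus 0.8 N per mm, 11.6 N when home. The charger meets it when its mouth is 12 mm from the stop. Let go after the snap, the charger is pushed back to about 0.004 to 0.007.
- charger: Loose hand charger, 101 mm tall, about 0.28 kg, standing mouth down on its dock. Origin: centre of its mouth; z up its axis from mouth to top. From the mouth: steel sleeve 36 mm in diameter to 42 mm (bore 26 mm deep, 22 mm wide at the 5 mm lip, 28 mm behind it), flange 46 mm in diameter to 48 mm, black square grip 26 x 26 mm to 98 mm, faces square to x and y. Any turn about its axis fits.
- charger_grip (a point): Point on the charger's axis in the grip, 71 mm from the mouth: where to grip. Fingertips that reach 19 mm further still clear the flange.
- dock: Round fixed dock, 72 mm in diameter and 12 mm high, with a stub 16 mm in diameter and 12 mm high inside the charger's bore: lift the charger straight up at least 15 mm to free it. Origin: centre of its underside.
- cast: Plaster dental cast on a rubber foot, 68 mm across, about 41 mm high. Bystander, origin at its underside.
- dish: Low glass dish, 90 mm across, 28 mm high. Bystander, origin at its underside.
- jar: White jar, 54 mm across, 75 mm high. Bystander, origin at its underside.
- flask: Amber glass bottle, 52 mm across, 120 mm high. Bystander, origin at its underside.
Things that resemble listed ones, but are neither listed nor needed, are in the scene too. Leave any green look-alike of the charger alone. What is shaped like the pot but red is not meant.

How it is judged (in metres and radians):
On the way, in this order (a step that is already met when the one before it is completed fails the run):
1. the clamp lever is pressed down (within 0.08 rad of its stop) (value of joint clamp below 0.08 rad), for 0.2 s.
2. the charger has snapped over the nipple: its mouth is on the axis, square, less than 7 mm from the stop (z of charger in the frame of nipple below 0.007 m and distance between charger and nipple below 0.008 m and angle between the z axis of charger and the z axis of nipple, either way round below 0.12 rad), for 0.1 s.
At the end, for the whole second after the job is handed in: The clamp is down (within 0.08 rad); the charger sits snapped on the nipple, its mouth within 5 mm of the centre of the stop and its axis within 0.12 rad of the nipple's, still; the fingers still grip it (over 3 N) and keep the valve pin pushed in by more than 8 mm against its spring (over 5 N) (value of joint clamp below 0.08 rad and value of joint valve above 0.008 m and distance between charger and nipple below 0.005 m and angle between the z axis of charger and the z axis of nipple, either way round below 0.12 rad and contact force between charger and valve above 5 N and contact force between the fingers and charger above 3 N and linear speed of charger below 0.02 m/s); the arm keeps its last pose, push and grip.
It fails at once if a bystander (cast, dish, jar, amber bottle) is shifted by more than 30 mm (distance of any of cast, dish, jar, flask from where it was at the start of the episode above 0.03 m).
It also fails if it takes over 54 s, if anything falls off the work surface, if the arm or the gripper's body presses on something with over 40 N, if the wrist force passes 120 N, or if a joint passes its speed limit or range.

ROBOT

A 6-joint arm with a two-finger parallel gripper is mounted at the origin on the work surface. World frame = base frame: x ahead of the robot, y to its left, z up, the work surface at z = 0. Lengths are in m, angles in degrees, forces in N, time in s.
With the tool pointing down it reaches from about 0.4 to 0.925 m from the base axis. Payload 12.5 kg.
Tool frame: the origin (TCP) lies between the finger pads; the fingertips stand 14 mm ahead of it and the grasp point (between the pads) lies 5 mm behind it; z points along the fingers, y is the direction in which the jaws open and shut (so a half turn about z gives the same grasp; the last joint's range is limited). The gripper opens to 95 mm and grips with 3 to 60 N. Pads are 20 mm wide; open, the fingers measure 119 mm over their backs; the gripper's body (75 mm by 180 mm) begins 59 mm behind the grasp point.
Start: joints at [65.054, 28.126, 89.318, -0, 62.55, -6.05], TCP at [0.202, 0.591, 0.202] pointing down, gripper open.
Joint ranges: [-177.58, 177.58], [-47.91, 125.51], [2.72, 160], [-65.01, 245.01], [3.68, 167.84], [-153.87, 153.87]. Speed limits (degrees/s): [127.2, 127.2, 159.86, 180, 180, 180].

INTERFACE

Orientations are given as [roll, pitch, yaw] about the fixed x, y, z axes, in that order (R = Rz(yaw) Ry(pitch) Rx(roll)).
In Python, from rig import get_obs, camera, calibration, hand_in gives the robot as it stands. The module is installed in compiled form; this text tells all that it offers.
- The arm moves only by the tool arm_command, never from a script. Its argument "deltas" is text: rows parted by semicolons, each of 7 numbers parted by spaces: the shift along the tool's x, y, z in mm, then the turn, a rotation vector about the tool's x, y, z in rad, then the opening in per cent of the stroke, from 0 (shut) to 100 (fully open). A call has 1 to 20 rows; each row is the pose to reach, as a shift and turn from the pose commanded when the call began, along the tool's axes at that moment; what a row does not reach only later rows make up. A row lasts 1/12 s, in which the tool goes at most 41.7 mm and 7.16 degrees, less where a joint would pass 70% of its speed; a pose out of reach is approached as far as the arm can. A call with a gripper value outside its range is refused whole. The fingers move at their own pace and stop on an object; the grip force is fixed at half the most. Time passes only in rows, so rows that repeat a pose let the fingers close. It gives the time, the measured TCP pose, the force and the opening at its end, in the units of the state.
- get_obs(): the state, without advancing time (a new reading comes with each control period).
- camera(name): name is "scene" or "top" or "wrist"; returns the picture (420x560x3 uint8, red, green, blue); there is no depth.
- calibration(name): a dict with "fov_y" (degrees; the focal length in pixels is half the picture's height over the tangent of half this angle, whatever the lens; pixels are square), "cx", "cy" (the principal point, pixels), "world_from_camera" (4x4, takes a point from camera to world coordinates). Camera axes: x right, y down, z forward; pixel columns grow to the right and rows downward; lengths in m; the calibration is good to about 2 mm. A picture is of the moment at which its call begins: read the wrist's pose just before it. calibration takes no time and is no camera call; for the wrist camera it gives the pose at the moment of the call.
- hand_in(): hands the job in, once; it reports no verdict.
The state is a dict: "t": time; "joint_positions": joint angles; "joint_velocities": joint speeds; "effort": joint torques, N m; "tool_pos": TCP position; "tcp_rot": TCP orientation; "wrist_force": force on the tool from outside, world axes, zero at the start; "moment": the same for the moment, N m; "gripper_width": finger opening in m.
Only numpy, scipy, OpenCV 4.12 (cv2) and the standard library are available. Lean on these libraries where they do the work, as an engineer would, in place of code of your own. Each camera call takes 0.05 s, during which the arm holds its last target. There are 200 camera calls.

## Working session

There is one attempt and no reset: what is moved stays moved. The work goes in short steps, Python scripts to look and compute and a tool call to move; the robot and the scene stay as the last step left them, time stands still between calls to the robot, and variables do not carry over. Pictures are saved under pics/ and viewed, about 8 in all and at most 12, crops included, and the job is handed in when it is done.

Besides the shell and the picture viewer there is one more tool, called after ">>>" in YAML: its name, and indented under it one key for each argument. arm_command: Moves the arm, as the interface text tells. Its arguments: {"type":"object","properties":{"deltas":{"type":"string"}},"required":["deltas"]}

```bash
mkdir -p pics
python3 - <<'E'
from rig import *
import cv2,numpy as np
for n in("scene","top"):
    im=camera(n); cv2.imwrite(f"pics/{n}0.png",im[:,:,::-1]); c=calibration(n); print(n,c["fov_y"],c["cx"],c["cy"]); print(np.round(c["world_from_camera"],4).tolist(), {k:v for k,v in c.items() if k not in("world_from_camera","fov_y","cx","cy")})
print(get_obs())
a=[cv2.imread(f"pics/{n}0.png") for n in("scene","top")]
E
```

```text
scene 55.0275712017757 284.2890813694902 206.96622814689547
[[0.4292, 0.665, -0.6112, 0.9964], [0.9031, -0.3075, 0.2997, -0.1971], [0.0113, -0.6806, -0.7326, 0.6212], [0.0, 0.0, 0.0, 1.0]] {}
top 53.45419758165027 283.67780963307536 210.31842089732598
[[-0.0106, -0.9949, 0.1001, 0.4818], [-0.9999, 0.0097, -0.0087, 0.0106], [0.0077, -0.1002, -0.9949, 0.8693], [0.0, 0.0, 0.0, 1.0]] {}
{'t': 0.1, 'joint_positions': array([ 6.50507509e+01,  2.81602816e+01,  8.93455927e+01, -3.60527525e-04,
        6.25494841e+01, -6.04887702e+00]), 'joint_velocities': array([-0.01822039, -0.03088812, -0.11254125,  0.09289168,  0.0694218 ,
        0.05586535]), 'effort': array([ 3.13553901e-03, -6.13622403e+01, -2.58608276e+01,  6.94357767e-02,
        4.70448879e-02, -7.29862131e-05]), 'tool_pos': array([0.20232316, 0.59111445, 0.20113092]), 'tcp_rot': array([-1.79944916e+02, -5.51549337e-03,  1.61099792e+02]), 'wrist_force': array([ 0.0538595 , -0.19425129, -0.40094462]), 'moment': array([-0.0211904 , -0.05452388, -0.0221634 ]), 'gripper_width': 0.09504298107188394}
```

View pics/scene0.png

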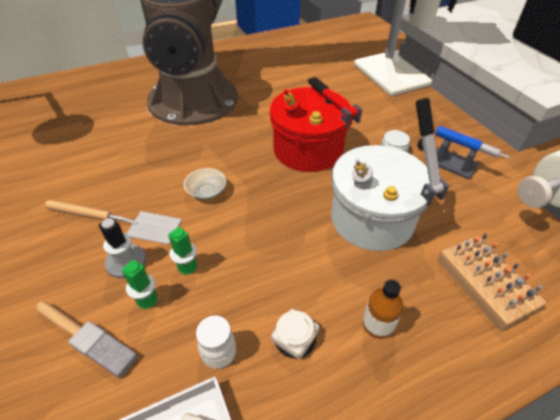

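View pics/top0.png

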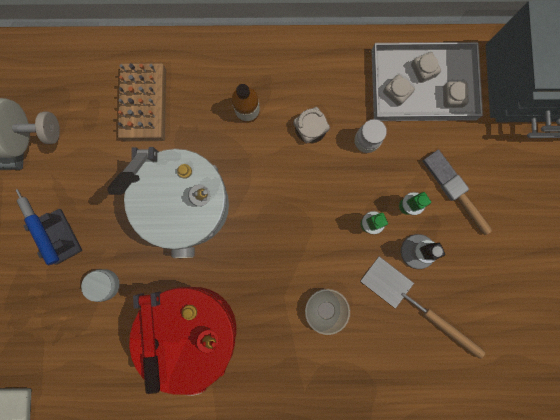

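Meant pot: the silver-white one (scene 380,195; top 175,198), not the red one (scene 310,125). Meant charger: the black-topped one on the grey dock (scene 115,240; top 430,252); the green ones (scene 137,283 and 182,250) are look-alikes. I'll confirm both in an enlarged crop.

Run:
```python
import cv2,numpy as np
s=cv2.imread("pics/scene0.png");t=cv2.imread("pics/top0.png")
def crop(i,x,y,w,h,k):
    c=cv2.resize(i[y:y+h,x:x+w],None,fx=k,fy=k,interpolation=cv2.INTER_CUBIC)
    for u in range(-x%20,w,20): cv2.putText(c,str(x+u),(int(u*k),9),0,.33,(0,255,255),1); cv2.line(c,(int(u*k),10),(int(u*k),16),(0,255,255),1)
    for v in range(-y%20,h,20): cv2.putText(c,str(y+v),(0,int(v*k)+4),0,.33,(0,255,255),1)
    return c
a=crop(s,320,90,140,160,2.5); b=crop(t,100,140,140,125,2.5)
c=crop(s,85,205,80,80,2.5);d=crop(t,390,220,80,60,2.5)
o=np.zeros((600,800,3),np.uint8)
for im,x,y in((a,0,0),(b,360,0),(c,360,330),(d,580,330)):
    o[y:y+im.shape[0],x:x+im.shape[1]]=im
cv2.imwrite("pics/crops1.png",o)
```

```text
(no output)
```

View pics/crops1.png

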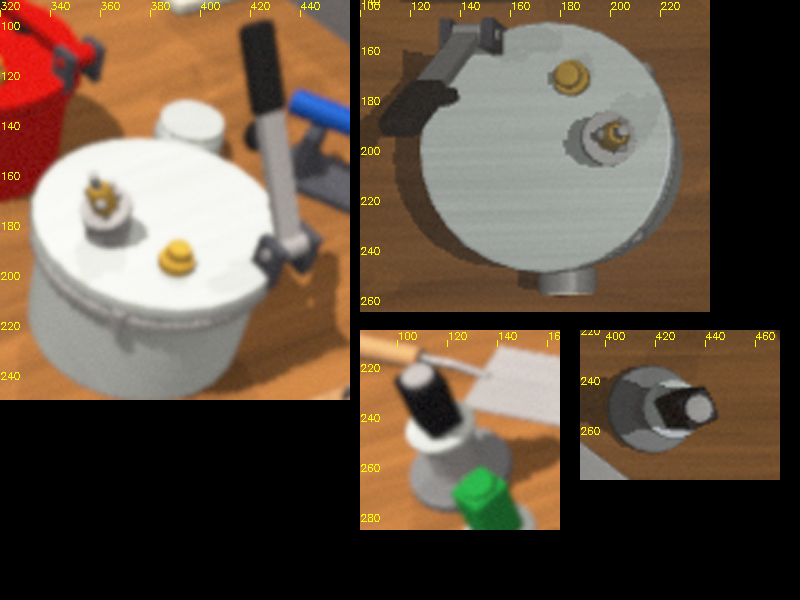

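Confirmed: black-gripped charger on the round dock, silver pot with tilted nipple (scene 362,173; top 199,195), relief valve and raised lever. Fitting the poses.

```bash
cat > h.py <<'E'
import numpy as np
from rig import *
from scipy.optimize import least_squares
from scipy.spatial.transform import Rotation as R
def proj(c,p):
    M=np.linalg.inv(c["world_from_camera"]); p=np.asarray(p)@M[:3,:3].T+M[:3,3]
    f=210/np.tan(np.radians(c["fov_y"]/2)); return np.array([f*p[0]/p[2]+c["cx"],f*p[1]/p[2]+c["cy"]])
def ray(c,u,v,z):
    f=210/np.tan(np.radians(c["fov_y"]/2));W=c["world_from_camera"];d=W[:3,:3]@[(u-c["cx"])/f,(v-c["cy"])/f,1];o=W[:3,3]
    return o+d*(z-o[2])/d[2]
def pot(p,q): return np.array([p[0],p[1],0])+R.from_euler('z',p[2]).apply(q)
def tip(d): return np.array([0,-.052-d*np.sin(.44),.148+d*np.cos(.44)])
E
python3 - <<'E'
from h import *
S,T=calibration("scene"),calibration("top")
ob=[(T,(173.7,198.5),lambda a:[0,0,.118]),(T,(199.2,195.2),lambda a:tip(0)),(S,(362.4,172.8),lambda a:tip(0)),
(T,(202.8,192.4),lambda a:tip(.038)),(S,(358,162.8),lambda a:tip(.038)),(T,(184.8,170.4),lambda a:[.048,-.02,.138]),(S,(391.6,188.4),lambda a:[.048,-.02,.138]),
(T,(144,154),lambda a:[.078,.05,.134]),(S,(434.8,192),lambda a:[.078,.05,.134]),
(T,(113,187),lambda a:[.078-.15*np.cos(a),.05,.134+.15*np.sin(a)]),(S,(422.8,100),lambda a:[.078-.15*np.cos(a),.05,.134+.15*np.sin(a)])]
res=lambda p:np.concatenate([proj(c,pot(p,f(p[3])))-uv for c,uv,f in ob])
for y0 in(0,1.5,3,-1.5):
    r=least_squares(res,[.45,.25,y0,.9],loss='soft_l1'); print(r.x,r.cost)
    if r.cost<60: print(res(r.x).reshape(-1,2).round(1).tolist())
print("lid",ray(T,173.7,198.5,.118),"dock",ray(T,418.7,251.6,.012),"chtop",ray(T,437.6,251.2,.113),ray(S,107,223,.113))
for n,u,v,z in(("dish",328,312,.02),("jar",370,135,.06),("cast",312,125,.03),("flask",245,103,.06),("g1",417,203,.08),("g2",375,222,.08)):print(n,ray(T,u,v,z))
E
```

```text
[0.58276581 0.2051646  0.00279144 1.0020072 ] 14.863286406940631
[[-1.1, -1.0], [-1.1, -0.3], [-1.7, -0.5], [1.0, -0.5], [-2.4, -3.1], [-3.5, -1.3], [-0.7, 0.0], [-1.1, -0.5], [-0.9, -2.9], [0.6, 0.1], [0.4, 1.9]]
[0.58276581 0.2051646  0.0027915  1.00200723] 14.863286406946116
[[-1.1, -1.0], [-1.1, -0.3], [-1.7, -0.5], [1.0, -0.5], [-2.4, -3.1], [-3.5, -1.3], [-0.7, 0.0], [-1.1, -0.5], [-0.9, -2.9], [0.6, 0.1], [0.4, 1.9]]
[0.58276581 0.2051646  0.00279144 1.0020072 ] 14.863286406940583
[[-1.1, -1.0], [-1.1, -0.3], [-1.7, -0.5], [1.0, -0.5], [-2.4, -3.1], [-3.5, -1.3], [-0.7, 0.0], [-1.1, -0.5], [-0.9, -2.9], [0.6, 0.1], [0.4, 1.9]]
[0.58276581 0.2051646  0.00279151 1.00200726] 14.863286406950097
[[-1.1, -1.0], [-1.1, -0.3], [-1.7, -0.5], [1.0, -0.5], [-2.4, -3.1], [-3.5, -1.3], [-0.7, 0.0], [-1.1, -0.5], [-0.9, -2.9], [0.6, 0.1], [0.4, 1.9]]
lid [0.58087939 0.20312665 0.118     ] dock [ 0.48026813 -0.27286867  0.012     ] chtop [ 0.48081094 -0.27379532  0.113     ] [ 0.48235177 -0.26999932  0.113     ]
dish [ 0.36207124 -0.08325443  0.02      ]
jar [ 0.7121729  -0.16980023  0.06      ]
cast [ 0.74286403 -0.0571051   0.03      ]
flask [0.7797974  0.07866012 0.06      ]
g1 [ 0.57278117 -0.25110722  0.08      ]
g2 [ 0.53721843 -0.16955564  0.08      ]
```

```bash
cat >> h.py <<'E'
def delta(pos,rot,ob=None):
    ob=ob or get_obs(); A=R.from_euler('xyz',ob['tcp_rot'],degrees=True)
    B=rot if isinstance(rot,R) else R.from_euler('xyz',rot,degrees=True)
    d=A.inv().apply(np.asarray(pos)-ob['tool_pos'])*1e3; w=(A.inv()*B).as_rotvec()
    print('t',ob['t'],'shift',d.round(1),'rot',w.round(3),'rows>=',round(max(np.linalg.norm(d)/41.7,np.degrees(np.linalg.norm(w))/7.16),1))
E
python3 - <<'E'
from h import *
o=get_obs();c=calibration("wrist");A=R.from_euler('xyz',o['tcp_rot'],degrees=True)
W=c["world_from_camera"];print("cam in tool",A.inv().apply(W[:3,3]-o['tool_pos']).round(4),(A.inv().as_matrix()@W[:3,:3]).round(3).tolist(),c["fov_y"],c["cx"],c["cy"])
delta([.596,.255,.32],[180,0,180]); delta([.55,.19,.40],[180,0,180]);delta([.55,.19,.40],[180,0,0])
E
```

```text
cam in tool [ 0.0754  0.0004 -0.1835] [[-0.0, -0.964, -0.264], [1.0, -0.0, -0.001], [0.001, -0.264, 0.964]] 58.73910525946287 279.588084734959 218.86430462458395
t 0.1 shift [-481.3 -190.6 -118.7] rot [-0.001 -0.    -0.33 ] rows>= 12.7
t 0.1 shift [-458.8 -267.1 -198.7] rot [-0.001 -0.    -0.33 ] rows>= 13.6
t 0.1 shift [-458.8 -267.1 -198.7] rot [-0.000e+00  1.000e-03  2.812e+00] rows>= 22.5
```

>>> arm_command:
  deltas: "0 0 -150 0 0 0 0; 0 0 -150 0 0 0 0;0 0 -199 0 0 -0.1 0;-459 -267 -199 0 0 -0.33 0;-459 -267 -199 0 0 -0.33 0;-459 -267 -199 0 0 -0.33 0;-459 -267 -199 0 0 -0.33 0;-459 -267 -199 0 0 -0.33 0;-459 -267 -199 0 0 -0.33 0;-459 -267 -199 0 0 -0.33 0;-459 -267 -199 0 0 -0.33 0;-459 -267 -199 0 0 -0.33 0;-459 -267 -199 0 0 -0.33 0;-459 -267 -199 0 0 -0.33 0;-459 -267 -199 0 0 -0.33 0;-459 -267 -199 0 0 -0.33 0;-459 -267 -199 0 0 -0.33 0;-459 -267 -199 0 0 -0.33 0;-459 -267 -199 0 0 -0.33 0;-459 -267 -199 0 0 -0.33 0"

```text
t: 1.77
tool_pos: [0.5495, 0.1909, 0.4005]
tcp_rot: [180.0, -0.0, -179.9]
wrist_force: [0.0, 0.8, -0.5]
gripper_width: 0.0007
```

Run:
```python
from h import *
import cv2
c=calibration("wrist");im=camera("wrist")[:,:,::-1].copy();np.save("pics/w1.npy",c["world_from_camera"])
cv2.imwrite("pics/w1.png",im)
print(get_obs()['t'],get_obs()['tool_pos'],get_obs()['joint_positions'])
p=[.5828,.2052,.0028]
for q in([0,0,.118],tip(0),tip(.038),[.048,-.02,.138],[.078,.05,.134],[-.092,0,.118],[.092,0,.118],[0,-.092,.118]):
    print(q,proj(c,pot(p,q)).round(1))
k=cv2.resize(im,None,fx=1.4,fy=1.4,interpolation=cv2.INTER_CUBIC)
for u in range(0,560,40):cv2.putText(k,str(u),(int(u*1.4),10),0,.35,(0,0,255),1)
for u in range(0,420,40):cv2.putText(k,str(u),(0,int(u*1.4)+4),0,.35,(0,0,255),1)
cv2.imwrite("pics/w1b.png",k)
```

```text
1.8167 [0.54943774 0.19103673 0.40060706] [ 1.26615918e+01  1.69575521e+01  7.71619356e+01  1.18110708e-02
  8.58885183e+01 -7.74338429e+01]
[0, 0, 0.118] [290.5 204.6]
[ 0.    -0.052  0.148] [248.  210.4]
[ 0.         -0.0681857   0.18238056] [231.  217.8]
[0.048, -0.02, 0.138] [274.9 245.3]
[0.078, 0.05, 0.134] [329.2 266.1]
[-0.092, 0, 0.118] [291.  130.9]
[0.092, 0, 0.118] [290.1 271.3]
[0, -0.092, 0.118] [218.7 204.8]
```

View pics/w1b.png

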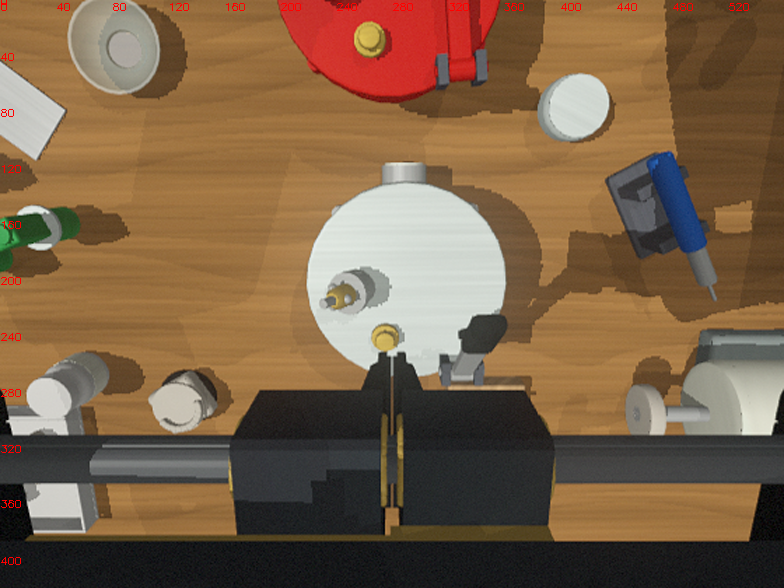

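Run:
```python
from h import *
S,T,W=calibration("scene"),calibration("top"),calibration("wrist")
g=lambda r:(lambda a:[.078-r*np.cos(a),.05,.134+r*np.sin(a)])
P=lambda q:(lambda a:q)
ob=[(T,(173.7,198.5),P([0,0,.118])),(W,(290,200.4),P([0,0,.118])),(T,(199.2,195.2),P(tip(0))),(S,(362.4,172.8),P(tip(0))),(W,(250.5,208),P(tip(0))),
(T,(202.8,192.4),P(tip(.038))),(S,(358,162.8),P(tip(.038))),(W,(229.3,216.4),P(tip(.038))),
(T,(144,154),P([.078,.05,.134])),(S,(434.8,192),P([.078,.05,.134])),(W,(329.5,264.3),P([.078,.05,.134])),
(T,(113,187),g(.153)),(S,(422.8,100),g(.153)),(W,(350,233),g(.153))]
ob[1]=(W,(290,130),P([-.092,0,.118]))
res=lambda p:np.concatenate([proj(c,pot(p,f(p[3])))-uv for c,uv,f in ob])
r=least_squares(res,[.58,.2,0,1],loss='soft_l1'); print(r.x,r.cost);print(res(r.x).reshape(-1,2).round(1).tolist())
```

```text
[0.58179573 0.20513772 0.00741295 0.99709024] 17.404807266559416
[[-1.1, -0.5], [0.5, 0.1], [-1.1, 0.1], [-2.0, -0.8], [-2.7, 1.7], [1.0, -0.1], [-2.6, -3.3], [1.5, 0.8], [-1.3, 0.1], [-1.2, -3.4], [-0.3, 0.9], [-0.0, 2.2], [-0.6, -0.3], [0.1, 1.1]]
```

>>> arm_command:
  deltas: "-44.5 64.7 0 0 0 0 0;-44.5 64.7 50 0 0 0 0;-44.5 64.7 100 0 0 0 0;-44.5 64.7 120 0 0 0 0;-44.5 64.7 135 0 0 0 0;-44.5 64.7 145 0 0 0 0;-44.5 64.7 155 0 0 0 0;-44.5 64.7 165 0 0 0 0;-44.5 64.7 175 0 0 0 0;-44.5 64.7 185 0 0 0 0;-44.5 64.7 195 0 0 0 0;-44.5 64.7 205 0 0 0 0;-44.5 64.7 215 0 0 0 0;-44.5 64.7 225 0 0 0 0;-44.5 64.7 232 0 0 0 0;-44.5 64.7 238 0 0 0 0;-44.5 64.7 238 0 0 0 0"

```text
t: 3.23
tool_pos: [0.5943, 0.2546, 0.1611]
tcp_rot: [-180.0, -0.1, -180.0]
wrist_force: [-0.1, 0.6, 0.1]
gripper_width: 0.0005
```

>>> arm_command:
  deltas: "0 0 3 0 0 0 0;0 0 6 0 0 0 0;0 0 9 0 0 0 0;0 0 12 0 0 0 0;0 0 12 0 0 0 0"

```text
t: 3.65
tool_pos: [0.5945, 0.2548, 0.1501]
tcp_rot: [-180.0, -0.0, -180.0]
wrist_force: [-1.1, -0.3, 1.0]
gripper_width: 0.0002
```

Run:
```python
from h import *
import cv2
im=camera("scene")[:,:,::-1]; cv2.imwrite("pics/s2.png",cv2.resize(im[60:270,300:500],None,fx=2.5,fy=2.5,interpolation=cv2.INTER_CUBIC))
```

```text
(no output)
```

View pics/s2.png

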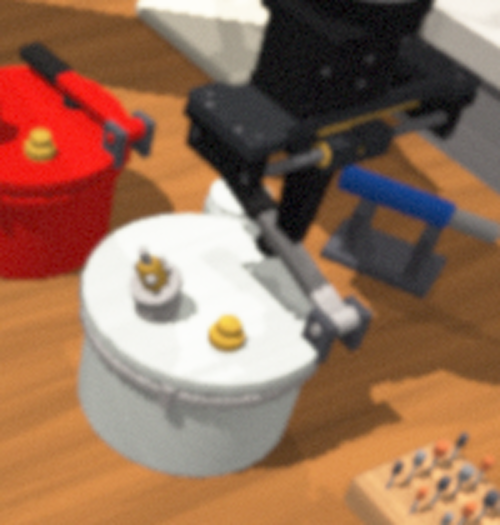

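Run:
```python
from h import *
S=calibration("scene");p=[.5818,.2051,.0074]
for a in(0,.1,.2,.4,.6,.8,1.): print(a,[proj(S,pot(p,[.078-r*np.cos(a)+.001*0,.05,.134+r*np.sin(a)])).round(0).tolist() for r in(0,.093,.155)])
print(proj(S,[.5945,.2548,.136]),proj(S,[.5945,.2548,.186]))
```

```text
0 [[434.0, 189.0], [401.0, 157.0], [381.0, 139.0]]
0.1 [[434.0, 189.0], [402.0, 153.0], [383.0, 132.0]]
0.2 [[434.0, 189.0], [404.0, 150.0], [385.0, 126.0]]
0.4 [[434.0, 189.0], [408.0, 144.0], [392.0, 116.0]]
0.6 [[434.0, 189.0], [413.0, 139.0], [400.0, 107.0]]
0.8 [[434.0, 189.0], [420.0, 137.0], [410.0, 101.0]]
1.0 [[434.0, 189.0], [427.0, 136.0], [422.0, 98.0]]
[410.2410247  165.35170784] [417.1596443  143.57146774]
```

Run:
```python
from h import *
import cv2
im=camera("scene")[:,:,::-1]; a=cv2.resize(im[110:210,370:450],None,fx=5,fy=5,interpolation=cv2.INTER_CUBIC)
im=camera("top")[:,:,::-1]; b=cv2.resize(im[130:230,90:170],None,fx=5,fy=5,interpolation=cv2.INTER_CUBIC)
cv2.imwrite("pics/s3.png",np.hstack([a,b]))
```

```text
(no output)
```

View pics/s3.png

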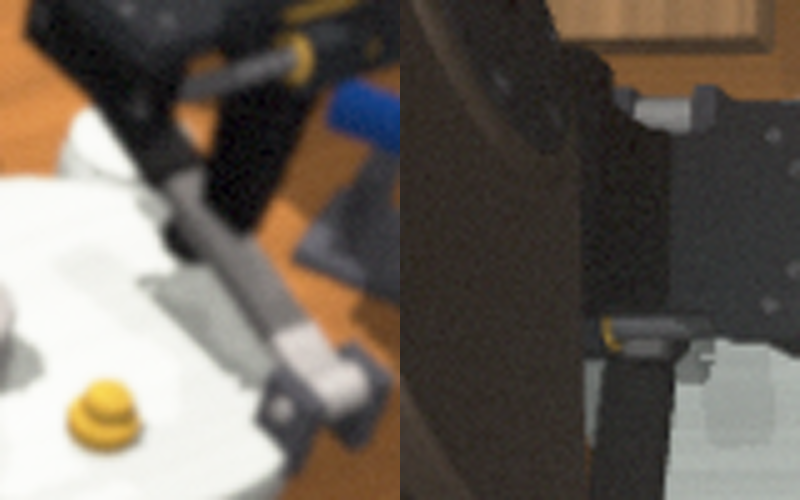

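Run:
```python
from h import *
import cv2
c=calibration("wrist");im=camera("wrist")[:,:,::-1].copy(); o=get_obs();print(o['tool_pos'],o['wrist_force'],o['moment'])
print(proj(c,[.5945,.2548,.136]),[proj(c,pot([.5818,.2051,.0074],q)).round(0) for q in([.078,.05,.134],[-.015,.05,.140],[-.077,.05,.140])])
cv2.imwrite("pics/w2.png",cv2.resize(im,None,fx=1.4,fy=1.4,interpolation=cv2.INTER_CUBIC))
```

```text
[0.59471299 0.25477149 0.15059553] [-0.45784493 -1.21458635 -0.62568009] [0.05066303 0.03947419 0.04044228]
[278.8563594  254.28101719] [array([280., 352.]), array([279., 208.]), array([278.,  85.])]
```

View pics/w2.png

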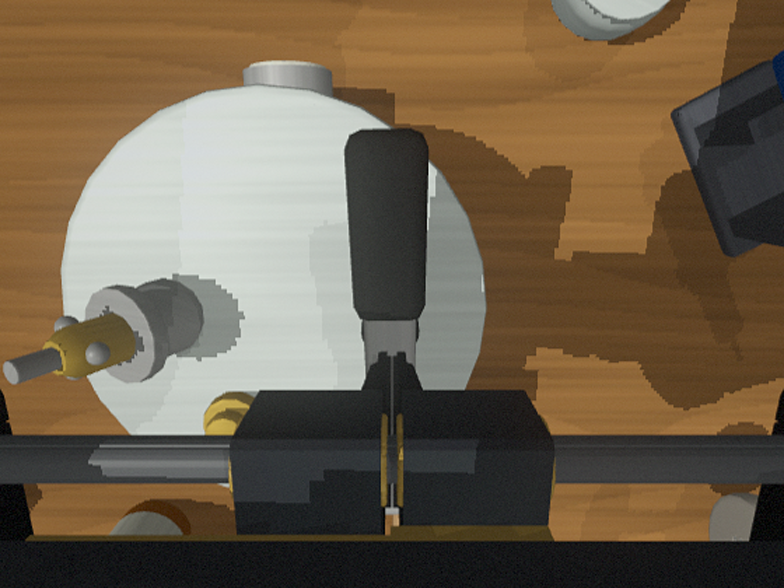

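Run:
```python
from h import *
c=calibration("wrist");p=[.5818,.2051,.0074]
f=lambda a,r,h:pot(p,[.078-r*np.cos(a)+h*np.sin(a),.05,.134+r*np.sin(a)+h*np.cos(a)])
for a in(0,.05,.1,.15,.2,.25,.3,.4):print(a,[proj(c,f(a,r,h)).round(0).tolist() for r,h in((.093,.006),(.093,.013),(.155,.006),(.155,.0))], "z@finger",.134+.065*np.tan(a)+.006/np.cos(a))
```

```text
0 [[279.0, 208.0], [279.0, 211.0], [278.0, 85.0], [278.0, 86.0]] z@finger 0.14
0.05 [[279.0, 210.0], [279.0, 214.0], [278.0, 85.0], [278.0, 85.0]] z@finger 0.1432602188648608
0.1 [[279.0, 214.0], [279.0, 219.0], [278.0, 85.0], [278.0, 85.0]] z@finger 0.14655187919595705
0.15 [[279.0, 218.0], [279.0, 224.0], [278.0, 87.0], [278.0, 86.0]] z@finger 0.14989192782983118
0.2 [[279.0, 222.0], [279.0, 229.0], [278.0, 90.0], [278.0, 88.0]] z@finger 0.15329818537771087
0.25 [[279.0, 228.0], [279.0, 235.0], [278.0, 94.0], [278.0, 91.0]] z@finger 0.15678973502327367
0.3 [[279.0, 234.0], [279.0, 242.0], [278.0, 99.0], [278.0, 95.0]] z@finger 0.16038736583385405
0.4 [[279.0, 247.0], [279.0, 258.0], [278.0, 115.0], [278.0, 108.0]] z@finger 0.16799578578827995
```

>>> arm_command:
  deltas: "0 0 -20 0 0 0 0;0 0 -35 0 0 0 0;0 0 -35 0 0 0 0"

```text
t: 4.1
tool_pos: [0.5958, 0.2552, 0.1885]
tcp_rot: [179.9, 0.2, -180.0]
wrist_force: [0.3, -1.1, -0.1]
gripper_width: 0.0004
```

Run:
```python
from h import *
import cv2
im=camera("scene")[:,:,::-1]; a=cv2.resize(im[90:210,360:460],None,fx=4.5,fy=4.5,interpolation=cv2.INTER_CUBIC)
w=camera("wrist")[:,:,::-1]; b=cv2.resize(w[40:330,170:400],None,fx=1.5,fy=1.5,interpolation=cv2.INTER_CUBIC)
o=np.zeros((540,800,3),np.uint8);o[:540,:450]=a;o[:435,452:797]=b;cv2.imwrite("pics/s4.png",o)
```

```text
(no output)
```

View pics/s4.png

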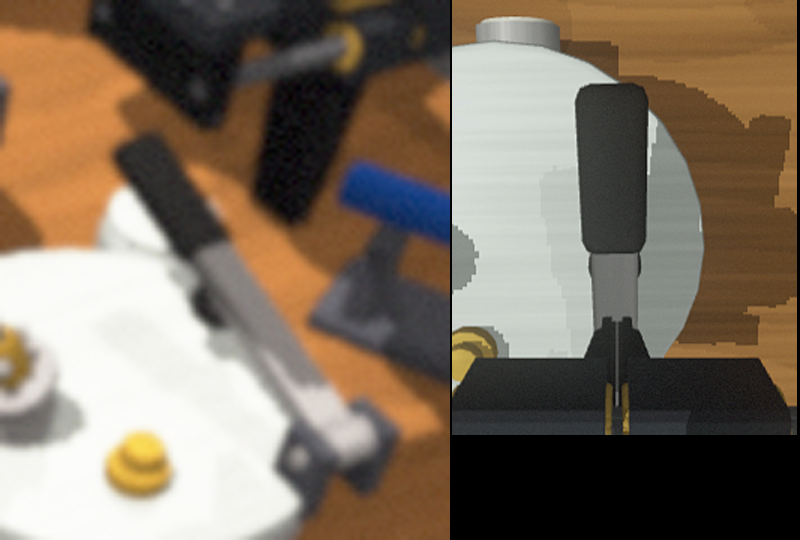

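The lever is at about 0.2 rad and holds where I left it (the dark thing below it is its rest, not the finger). I'll press further, watching the force.

>>> arm_command:
  deltas: "0 0 20 0 0 0 0;0 0 35 0 0 0 0;0 0 40 0 0 0 0;0 0 43 0 0 0 0;0 0 46 0 0 0 0"

```text
t: 4.62
tool_pos: [0.5946, 0.2548, 0.1394]
tcp_rot: [-180.0, -0.0, -180.0]
wrist_force: [-1.2, -1.1, 3.5]
gripper_width: 0.0006
```

>>> arm_command:
  deltas: "0 0 3 0 0 0 0;0 0 5 0 0 0 0;0 0 7 0 0 0 0"

```text
t: 4.87
tool_pos: [0.5947, 0.2549, 0.1329]
tcp_rot: [180.0, 0.0, -180.0]
wrist_force: [-1.1, -0.4, 2.6]
gripper_width: 0.0003
```

>>> arm_command:
  deltas: "0 0 2 0 0 0 0;0 0 4 0 0 0 0;0 0 4 0 0 0 0"

```text
t: 5.12
tool_pos: [0.5947, 0.2548, 0.1283]
tcp_rot: [180.0, -0.0, -180.0]
wrist_force: [-0.0, -0.7, 0.4]
gripper_width: 0.0001
```

>>> arm_command:
  deltas: "0 0 2 0 0 0 0;0 0 4 0 0 0 0;0 0 4 0 0 0 0"

```text
t: 5.37
tool_pos: [0.595, 0.2549, 0.1271]
tcp_rot: [180.0, 0.1, -180.0]
wrist_force: [-7.3, -2.1, 21.2]
gripper_width: 0.0004
```

Run:
```python
from h import *
import cv2
im=camera("scene")[:,:,::-1]; a=cv2.resize(im[90:210,360:460],None,fx=4.5,fy=4.5,interpolation=cv2.INTER_CUBIC)
w=camera("wrist")[:,:,::-1]; b=cv2.resize(w[40:330,170:400],None,fx=1.5,fy=1.5,interpolation=cv2.INTER_CUBIC)
o=np.zeros((540,800,3),np.uint8);o[:540,:450]=a;o[:435,452:797]=b;cv2.imwrite("pics/s5.png",o)
```

```text
(no output)
```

View pics/s5.png

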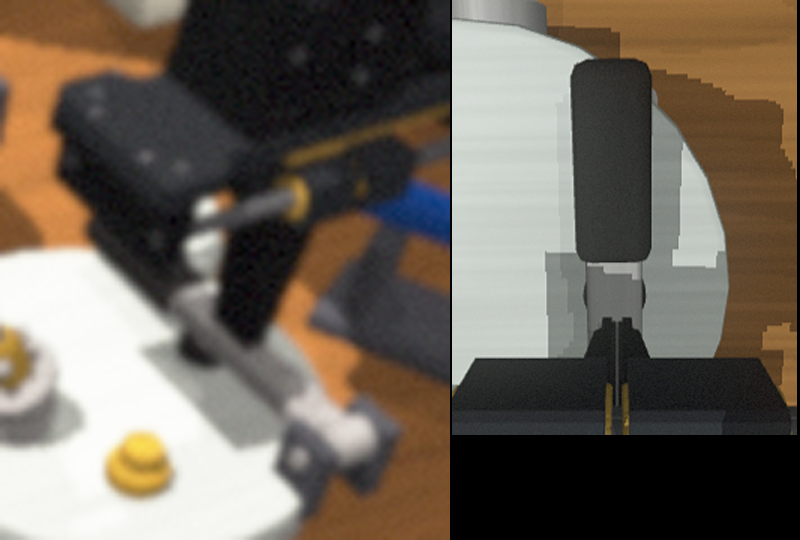

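>>> arm_command:
  deltas: "0 0 2 0 0 0 0;0 0 2 0 0 0 0;0 0 2 0 0 0 0;0 0 -30 0 0 0 0;0 0 -70 0 0 0 0;0 0 -110 0 0 0 0;0 0 -150 0 0 0 20;0 0 -200 0 0 0 50;0 0 -240 0 0 0 100;0 0 -250 0 0 0 100"

```text
t: 6.3
tool_pos: [0.5954, 0.255, 0.3809]
tcp_rot: [179.9, 0.4, -180.0]
wrist_force: [0.5, -0.9, 0.1]
gripper_width: 0.0219
```

Run:
```python
from h import *
delta([.45,-.272,.30],[180,0,180])
```

```text
t 6.3 shift [ 146.1 -527.1   78.6] rot [0.002 0.008 0.   ] rows>= 13.3
```

>>> arm_command:
  deltas: "146 -527 20 0 0 0 100;146 -527 20 0 0 0 100;146 -527 20 0 0 0 100;146 -527 20 0 0 0 100;146 -527 20 0 0 0 100;146 -527 20 0 0 0 100;146 -527 20 0 0 0 100;146 -527 20 0 0 0 100;146 -527 20 0 0 0 100;146 -527 20 0 0 0 100;146 -527 20 0 0 0 100;146 -527 20 0 0 0 100;146 -527 79 0 0 0 100;146 -527 79 0 0 0 100;146 -527 79 0 0 0 100;146 -527 79 0 0 0 100;146 -527 79 0 0 0 100;146 -527 79 0 0 0 100"

```text
t: 7.8
tool_pos: [0.4496, -0.2717, 0.297]
tcp_rot: [-179.9, 0.1, -179.9]
wrist_force: [0.2, 0.6, -0.1]
gripper_width: 0.095
```

Run:
```python
from h import *
import cv2
c=calibration("wrist");im=camera("wrist")[:,:,::-1].copy(); o=get_obs();print(o['t'],o['tool_pos'],o['tcp_rot'],o['gripper_width'],o['joint_positions'])
print("top",proj(c,[.481,-.272,.113]),"grip",proj(c,[.481,-.272,.083]),"dock",proj(c,[.481,-.272,.012]))
k=cv2.resize(im,None,fx=1.4,fy=1.4,interpolation=cv2.INTER_CUBIC)
b=cv2.resize(cv2.imread("pics/w1.png"),None,fx=.01,fy=.01)
for u in range(0,560,40):cv2.putText(k,str(u),(int(u*1.4),10),0,.35,(0,0,255),1)
for u in range(0,420,40):cv2.putText(k,str(u),(0,int(u*1.4)+4),0,.35,(0,0,255),1)
cv2.imwrite("pics/w3.png",k)
```

```text
7.85 [ 0.44953988 -0.27157623  0.29697324] [-1.79923947e+02  1.10110438e-01 -1.79911325e+02] 0.09465244210116137 [-3.83500724e+01  1.47611397e+01  9.54278025e+01  9.47222701e-03
  6.96775309e+01 -1.28441954e+02]
top [279.19138577 224.21113455] grip [279.27587774 216.60485769] dock [279.43527135 202.25565884]
```

View pics/w3.png

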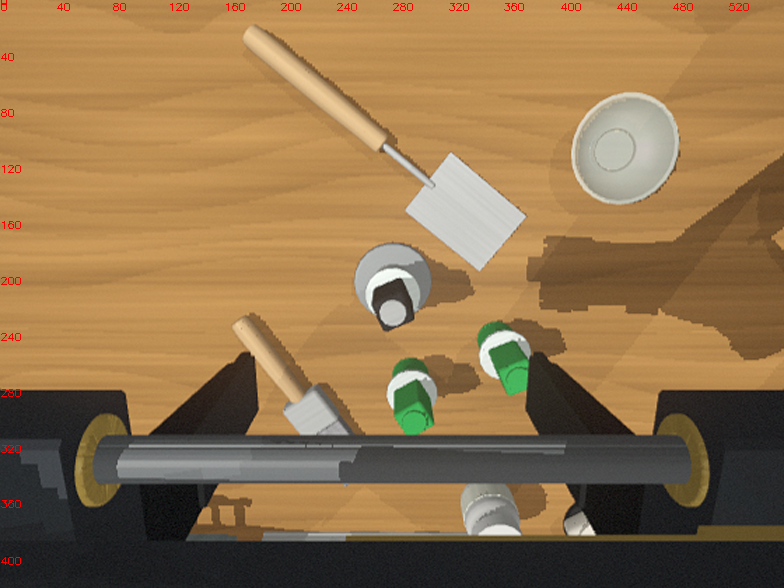

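Run:
```python
from h import *
import cv2
c=calibration("wrist");k=camera("wrist")[:,:,::-1];hsv=cv2.cvtColor(np.ascontiguousarray(k),cv2.COLOR_BGR2HSV)
roi=np.zeros((420,560),np.uint8);roi[185:245,255:305]=1
dark=((k.max(2)<90)&(roi>0)).astype(np.uint8)
n,l,s,ce=cv2.connectedComponentsWithStats(dark);print(s[1:].tolist())
i=1+np.argmax(s[1:,4]);dark=(l==i).astype(np.uint8)
K=8
D=cv2.resize(dark[185:245,255:305]*255,None,fx=K,fy=K,interpolation=cv2.INTER_LINEAR)>127
def cost(x,y,a,ret=False):
    P=[]
    for z in(.060,.110):
        for sx,sy in((1,1),(1,-1),(-1,-1),(-1,1)):
            q=R.from_euler('z',a).apply([sx*.013,sy*.013,0])+[x,y,z];P.append((proj(c,q)-[255,185]+.5)*K)
    m=np.zeros(D.shape,np.uint8);cv2.fillConvexPoly(m,cv2.convexHull(np.int32(P)),1)
    q=[(proj(c,[x+.010*np.cos(t),y+.010*np.sin(t),.113])-[255,185]+.5)*K for t in np.linspace(0,6.28,30)]
    cv2.fillConvexPoly(m,cv2.convexHull(np.int32(q)),0)
    m=m>0
    return (m&D).sum()/(m|D).sum()
r=[(cost(x,y,np.radians(a)),x,y,a) for x in np.arange(.475,.488,.0015) for y in np.arange(-.276,-.267,.0015) for a in range(-45,45,3)]
r.sort(reverse=True);print(np.round(r[:6],4).tolist())
x,y=r[0][1:3];print([(a,round(max(cost(x+dx,y+dy,np.radians(a)) for dx in(-.001,0,.001) for dy in(-.001,0,.001)),3)) for a in range(-45,45,6)])
```

```text
[[266, 199, 30, 37, 494]]
[[0.756, 0.4795, -0.2715, 21.0], [0.7507, 0.4795, -0.2715, 24.0], [0.7484, 0.4795, -0.2715, 18.0], [0.7435, 0.4795, -0.2715, 27.0], [0.7429, 0.4795, -0.27, 15.0], [0.7419, 0.4795, -0.27, 18.0]]
[(-45, np.float64(0.662)), (-39, np.float64(0.64)), (-33, np.float64(0.623)), (-27, np.float64(0.613)), (-21, np.float64(0.61)), (-15, np.float64(0.608)), (-9, np.float64(0.612)), (-3, np.float64(0.636)), (3, np.float64(0.675)), (9, np.float64(0.725)), (15, np.float64(0.769)), (21, np.float64(0.768)), (27, np.float64(0.747)), (33, np.float64(0.726)), (39, np.float64(0.693))]
```

Run:
```python
from h import *
delta([.4803,-.2717,.20],[180,0,201]);delta([.4803,-.2717,.078],[180,0,201])
```

```text
t 7.9 shift [-30.7  -0.1  96.9] rot [-0.001  0.001 -0.365] rows>= 2.9
t 7.9 shift [-30.5   0.  218.9] rot [-0.001  0.001 -0.365] rows>= 5.3
```

>>> arm_command:
  deltas: "-30.5 0 30 0 0 -0.12 100;-30.5 0 60 0 0 -0.24 100;-30.5 0 97 0 0 -0.365 100;-30.5 0 97 0 0 -0.365 100;-30.5 0 97 0 0 -0.365 100;-30.5 0 120 0 0 -0.365 100;-30.5 0 145 0 0 -0.365 100;-30.5 0 165 0 0 -0.365 100;-30.5 0 185 0 0 -0.365 100;-30.5 0 200 0 0 -0.365 100;-30.5 0 210 0 0 -0.365 100;-30.5 0 219 0 0 -0.365 100;-30.5 0 219 0 0 -0.365 100;-30.5 0 219 0 0 -0.365 100"

```text
t: 9.07
tool_pos: [0.4798, -0.2725, 0.0776]
tcp_rot: [-179.9, 0.0, -159.1]
wrist_force: [0.5, -0.1, 1.2]
gripper_width: 0.095
```

Run:
```python
from h import *
import cv2
o=get_obs();print(o['tool_pos'],o['tcp_rot'],o['joint_positions'].round(1),o['wrist_force'].round(1))
im=camera("scene")[:,:,::-1]; a=cv2.resize(im[150:310,40:200],None,fx=2.8,fy=2.8,interpolation=cv2.INTER_CUBIC)
w=camera("wrist")[:,:,::-1]; b=cv2.resize(w[150:370,110:450],None,fx=1.02,fy=1.02)
o=np.zeros((450,800,3),np.uint8);o[:448,:448]=a;o[:b.shape[0],452:452+b.shape[1]]=b[:,:348];cv2.imwrite("pics/g1.png",o)
```

```text
[ 0.47981119 -0.27251674  0.07757775] [-1.79948232e+02  3.96039549e-02 -1.59137824e+02] [ -36.5   31.4  106.8    0.    41.7 -147.3] [ 0.5 -0.1  1.2]
```

View pics/g1.png

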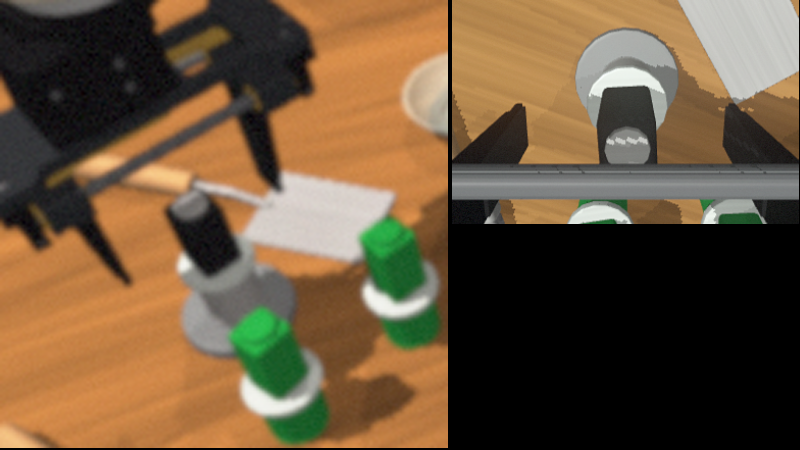

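Jaws are square to the grip and centred, with tips mid-grip (scene crop midpoint 205,236; wrist crop charger 628 vs jaw middle 625). Going 5 mm lower, closing, then a short lift.

>>> arm_command:
  deltas: "0 0 3 0 0 0 100;0 0 5 0 0 0 100;0 0 5 0 0 0 60;0 0 5 0 0 0 0;0 0 5 0 0 0 0;0 0 5 0 0 0 0;0 0 5 0 0 0 0;0 0 5 0 0 0 0;0 0 5 0 0 0 0;0 0 5 0 0 0 0;0 0 5 0 0 0 0;0 0 5 0 0 0 0;0 0 5 0 0 0 0"

```text
t: 10.25
tool_pos: [0.4793, -0.2722, 0.0716]
tcp_rot: [180.0, 0.0, -159.1]
wrist_force: [-0.1, 1.5, -0.7]
gripper_width: 0.0274
```

>>> arm_command:
  deltas: "0 0 -5 0 0 0 0;0 0 -15 0 0 0 0;0 0 -35 0 0 0 0;0 0 -65 0 0 0 0;0 0 -100 0 0 0 0;0 0 -140 0 0 0 0;0 0 -180 0 0 0 0;0 0 -200 0 0 0 0;0 0 -200 0 0 0 0;0 0 -200 0 0 0 0"

```text
t: 11.08
tool_pos: [0.4792, -0.2721, 0.2727]
tcp_rot: [-179.9, 0.1, -159.1]
wrist_force: [-0.5, -0.0, -2.4]
gripper_width: 0.0262
```

```bash
cat >> h.py <<'E'
P0=[.5818,.2051,.0074]
def goal(p=P0,gap=0,off=(0,0,0),L=.0596,yaw=180):
    n=R.from_euler('z',p[2]).apply([0,-np.sin(.44),np.cos(.44)])
    return pot(p,tip(0))+n*(L+gap)+np.array(off), R.from_euler('z',p[2])*R.from_euler('x',.44)*R.from_euler('xyz',[180,0,yaw],degrees=True)
E
python3 - <<'E'
from h import *
p,r=goal(gap=.06,off=(-.1,0,0)); print(p,r.as_euler('xyz',degrees=True)); delta(p,r); print(goal()[0])
E
```

```text
[0.48256177 0.10216046 0.2562083 ] [ 1.54789857e+02 -1.27222187e-14 -1.79576011e+02]
t 11.0833 shift [-136.8  348.4   16.1] rot [-0.437 -0.077  0.352] rows>= 9.0
[0.58237265 0.12771613 0.2019232 ]
```

>>> arm_command:
  deltas: "-137 348 0 -0.437 -0.077 0.352 0;-137 348 0 -0.437 -0.077 0.352 0;-137 348 0 -0.437 -0.077 0.352 0;-137 348 0 -0.437 -0.077 0.352 0;-137 348 0 -0.437 -0.077 0.352 0;-137 348 0 -0.437 -0.077 0.352 0;-137 348 0 -0.437 -0.077 0.352 0;-137 348 0 -0.437 -0.077 0.352 0;-137 348 16 -0.437 -0.077 0.352 0;-137 348 16 -0.437 -0.077 0.352 0;-137 348 16 -0.437 -0.077 0.352 0;-137 348 16 -0.437 -0.077 0.352 0;-137 348 16 -0.437 -0.077 0.352 0;-137 348 16 -0.437 -0.077 0.352 0;-137 348 16 -0.437 -0.077 0.352 0"

```text
t: 12.33
tool_pos: [0.4832, 0.1007, 0.2556]
tcp_rot: [154.7, -0.1, -179.7]
wrist_force: [0.7, 0.2, -2.4]
gripper_width: 0.0263
```

Run:
```python
from h import *
import cv2,pickle
c=calibration("wrist");o=get_obs();im=camera("wrist")[:,:,::-1].copy();pickle.dump((c,o,im),open("pics/v.pkl","wb"))
print(o['t'],o['tool_pos'].round(4),o['tcp_rot'].round(2),o['joint_positions'].round(1),o['wrist_force'].round(1))
A=R.from_euler('xyz',o['tcp_rot'],degrees=True)
for d in(0,.024,.038):print("nip",d,proj(c,pot(P0,tip(d))).round(1))
for z in(.0596,.0596-.042,.0596-.048,.0596-.098,-.0414):print("chg",z,proj(c,o['tool_pos']+A.apply([0,0,z])).round(1))
y0,y1,x0,x1=40,260,180,380
k=cv2.resize(im[y0:y1,x0:x1],None,fx=2.7,fy=2.7,interpolation=cv2.INTER_CUBIC)
for u in range(x0,x1,20):cv2.putText(k,str(u),(int((u-x0)*2.7),10),0,.35,(0,0,255),1);cv2.line(k,(int((u-x0+.5)*2.7),12),(int((u-x0+.5)*2.7),16),(0,0,255),1)
for u in range(y0,y1,20):cv2.putText(k,str(u),(0,int((u-y0+.5)*2.7)+4),0,.35,(0,0,255),1)
cv2.imwrite("pics/n1.png",k)
```

```text
12.3333 [0.4832 0.1007 0.2556] [ 1.5471e+02 -1.1000e-01 -1.7965e+02] [ -10.3   15.   106.3   27.3   66.4 -113.4] [ 0.7  0.2 -2.4]
nip 0 [280.3 316.6]
nip 0.024 [280.4 331.3]
nip 0.038 [280.4 340.9]
chg 0.0596 [278.9 231.1]
chg 0.017599999999999998 [278.7 252.8]
chg 0.0116 [278.7 256.6]
chg -0.038400000000000004 [278.3 299. ]
chg -0.0414 [278.3 302.3]
```

View pics/n1.png

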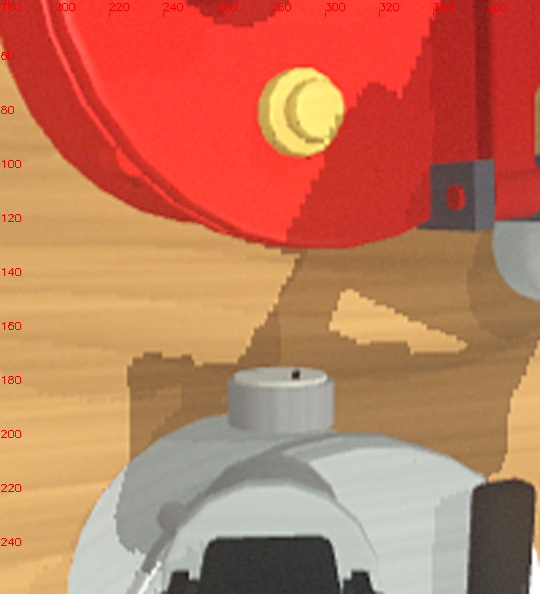

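I had the image direction reversed, so that last picture shows only the charger's flange arc (top at about 280,217) with the nipple hidden behind the hand. I'll move to the +x side, where the nipple clears the charger, and measure it numerically, because the viewing budget is used up.

Run:
```python
from h import *
p,r=goal(gap=.08,off=(.085,0,0)); delta(p,r)
```

```text
t 12.3833 shift [-184.4    0.6  -20.8] rot [ 0.001 -0.001 -0.002] rows>= 4.4
```

>>> arm_command:
  deltas: "-20 0 -30 0 0 0 0;-60 0 -30 0 0 0 0;-100 0 -30 0 0 0 0;-140 0 -30 0 0 0 0;-175 0 -25 0 0 0 0;-184 0 -21 0 0 0 0;-184 0 -21 0 0 0 0;-184 0 -21 0 0 0 0;-184 0 -21 0 0 0 0"

```text
t: 13.13
tool_pos: [0.6661, 0.0939, 0.2745]
tcp_rot: [154.7, -0.1, -179.6]
wrist_force: [-0.4, 0.1, -2.4]
gripper_width: 0.0257
```

```bash
cat > fit.py <<'E'
from h import *
import cv2,pickle
c=calibration("wrist");o=get_obs();im=camera("wrist")[:,:,::-1].copy();pickle.dump((c,o,im),open("pics/v2.pkl","wb"));cv2.imwrite("pics/v2.png",im)
print(o['t'],o['tool_pos'].round(4),o['tcp_rot'].round(2),o['joint_positions'].round(1))
for d in(0,.024,.038):print("nip",d,proj(c,pot(P0,tip(d))).round(1))
print("relief",proj(c,pot(P0,[.048,-.02,.138])).round(1))
h=cv2.cvtColor(im,cv2.COLOR_BGR2HSV)
m=((h[:,:,0]>14)&(h[:,:,0]<35)&(h[:,:,1]>110)).astype(np.uint8)
n,l,s,ce=cv2.connectedComponentsWithStats(m)
for i in range(1,n):
    if s[i,4]>60: print(s[i].tolist(),ce[i].round(1),im[l==i].mean(0).round(0))
E
python3 fit.py
```

```text
13.1333 [0.6661 0.0939 0.2745] [ 1.5470e+02 -1.4000e-01 -1.7957e+02] [  -8.    29.7   79.3   25.7   76.5 -105.8]
nip 0 [279.  106.6]
nip 0.024 [278.9 105.7]
nip 0.038 [278.9 105.2]
relief [305.9 161.6]
[0, 0, 558, 311, 96174] [231.9 145.5] [ 66. 115. 156.]
[450, 48, 15, 28, 258] [457.   62.8] [ 65. 114. 156.]
[268, 95, 22, 23, 273] [279.1 105.7] [ 70. 120. 138.]
[286, 147, 27, 27, 538] [298.9 159.7] [ 80. 153. 177.]
[334, 221, 23, 15, 79] [345.5 227.7] [ 78. 112. 140.]
[213, 295, 15, 67, 533] [218.4 328.4] [ 47.  96. 116.]
[333, 295, 14, 67, 533] [340.9 328.6] [38. 76. 92.]
[4, 297, 22, 14, 108] [ 13. 306.] [ 63. 109. 150.]
[16, 345, 441, 42, 8396] [196.6 369.3] [ 57. 102. 136.]
```

Run:
```python
from h import *
import pickle
c,o,im=pickle.load(open("pics/v2.pkl","rb"));A=R.from_euler('xyz',o['tcp_rot'],degrees=True)
g=im.mean(2).astype(int)
print("col279",[(v,g[v,277:282].mean().round().astype(int)) for v in range(198,240)])
for v in(224,228,232,236):print("row",v,g[v,200:360:2].tolist())
f=lambda x,y,z:proj(c,o['tool_pos']+A.apply([x,y,z])).round(1)
for n,r,z in(("mouth",.018,.0596),("fl_lo",.023,.0176),("fl_hi",.023,.0116)):print(n,f(r,0,z),f(0,r,z),f(0,-r,z),f(r*.7,r*.714,z))
```

```text
col279 [(198, np.int64(77)), (199, np.int64(79)), (200, np.int64(78)), (201, np.int64(78)), (202, np.int64(77)), (203, np.int64(77)), (204, np.int64(77)), (205, np.int64(77)), (206, np.int64(76)), (207, np.int64(74)), (208, np.int64(88)), (209, np.int64(90)), (210, np.int64(87)), (211, np.int64(87)), (212, np.int64(88)), (213, np.int64(87)), (214, np.int64(87)), (215, np.int64(88)), (216, np.int64(87)), (217, np.int64(97)), (218, np.int64(107)), (219, np.int64(118)), (220, np.int64(139)), (221, np.int64(146)), (222, np.int64(145)), (223, np.int64(144)), (224, np.int64(143)), (225, np.int64(143)), (226, np.int64(142)), (227, np.int64(142)), (228, np.int64(142)), (229, np.int64(143)), (230, np.int64(140)), (231, np.int64(139)), (232, np.int64(138)), (233, np.int64(140)), (234, np.int64(139)), (235, np.int64(140)), (236, np.int64(142)), (237, np.int64(147)), (238, np.int64(99)), (239, np.int64(23))]
row 224 [114, 115, 114, 116, 114, 117, 115, 114, 112, 116, 114, 115, 113, 113, 113, 115, 115, 105, 105, 70, 67, 70, 71, 98, 103, 102, 98, 112, 95, 103, 125, 136, 141, 144, 143, 143, 142, 142
[... 896 characters left out ...]
 128, 115, 107, 108, 110, 89, 96, 101, 103, 106, 104, 99, 93, 84, 102, 99, 81, 105, 119, 115, 101, 64, 65, 69, 137]
row 236 [124, 125, 122, 122, 121, 120, 112, 119, 113, 113, 111, 107, 108, 110, 108, 109, 110, 110, 110, 110, 116, 110, 110, 117, 140, 139, 142, 140, 139, 138, 143, 142, 142, 141, 143, 143, 143, 143, 143, 140, 141, 143, 143, 140, 141, 144, 144, 143, 141, 143, 141, 141, 140, 142, 141, 142, 145, 121, 108, 101, 104, 101, 100, 75, 46, 50, 78, 109, 111, 113, 66, 67, 99, 99, 115, 100, 140, 85, 91, 143]
mouth [278.8 205.4] [305.3 231.1] [252.4 231.1] [297.9 213.2]
fl_lo [278.6 213.9] [318.8 252.8] [238.4 252.9] [307.9 225.8]
fl_hi [278.5 216.7] [319.9 256.6] [237.3 256.7] [308.7 228.9]
```

```bash
cat >> h.py <<'E'
C0=np.array([-.0015,.0009,0])
def ins(gap,**k):
    p,r=goal(gap=gap,**k); delta(p-r.apply(C0),r)
def st():
    o=get_obs();p,r=goal();A=R.from_euler('xyz',o['tcp_rot'],degrees=True);m=o['tool_pos']+A.apply(C0+[0,0,.0596])
    print(round(o['t'],2),"mouth in nipple/tool axes (x,y,gap) mm",(r.inv().apply(m-pot(P0,tip(0)))*[1e3,1e3,-1e3]).round(1),"F tool",A.inv().apply(o['wrist_force']).round(1),"w",o['gripper_width'].round(4),"angerr",(r.inv()*A).as_rotvec().round(3))
E
python3 - <<'E'
from h import *
st();ins(.08);ins(.045)
E
```

```text
Traceback (most recent call last):
  File "h.py", line 27, in st
    print(round(o['t'],2),"mouth in nipple/tool axes (x,y,gap) mm",(r.inv().apply(m-pot(P0,tip(0)))*[1e3,1e3,-1e3]).round(1),"F tool",A.inv().apply(o['wrist_force']).round(1),"w",o['gripper_width'].round(4),"angerr",(r.inv()*A).as_rotvec().round(3))
                                                                                                                                                                                   ^^^^^^^^^^^^^^^^^^^^^^^^
AttributeError: 'float' object has no attribute 'round'
```

```bash
sed -i "s/o\['gripper_width'\].round(4)/round(o['gripper_width'],4)/" h.py
python3 - <<'E'
from h import *
st();ins(.08);ins(.045)
E
```

```text
13.18 mouth in nipple/tool axes (x,y,gap) mm [-84.9   0.9  80.7] F tool [-0.3 -0.   2. ] w 0.0258 angerr [-0.001  0.002  0.001]
t 13.1833 shift [85.  -0.9  0.9] rot [ 0.001 -0.002 -0.001] rows>= 2.0
t 13.1833 shift [85.  -1.  35.9] rot [ 0.001 -0.002 -0.001] rows>= 2.2
```

>>> arm_command:
  deltas: "30 0 0 0 0 0 0;60 -1 0 0 0 0 0;80 -1 0 0 0 0 0;85 -1 0 0 0 0 0;85 -1 10 0 0 0 0;85 -1 25 0 0 0 0;85 -1 36 0 0 0 0;85 -1 36 0 0 0 0;85 -1 36 0 0 0 0;85 -1 36 0 0 0 0"

```text
t: 14.02
tool_pos: [0.5824, 0.108, 0.2416]
tcp_rot: [154.7, -0.1, -179.5]
wrist_force: [1.2, -0.5, -1.9]
gripper_width: 0.0256
```

Run:
```python
from h import *
st();ins(.022)
```

```text
14.02 mouth in nipple/tool axes (x,y,gap) mm [-1.2  0.1 44.3] F tool [-1.2 -1.3  1.5] w 0.0256 angerr [-0.001  0.002  0.   ]
t 14.0167 shift [ 1.3 -0.  22.3] rot [ 0.001 -0.002 -0.   ] rows>= 0.5
```

>>> arm_command:
  deltas: "1 0 5 0 0 0 0;1 0 10 0 0 0 0;1 0 15 0 0 0 0;1 0 19 0 0 0 0;1 0 22 0 0 0 0;1 0 22 0 0 0 0;1 0 22 0 0 0 0"

```text
t: 14.6
tool_pos: [0.5808, 0.1175, 0.2215]
tcp_rot: [154.7, -0.1, -179.5]
wrist_force: [0.7, 0.2, -3.4]
gripper_width: 0.0257
```

Run:
```python
from h import *
st()
```

```text
14.6 mouth in nipple/tool axes (x,y,gap) mm [ 0.3  0.1 22. ] F tool [-0.7 -1.3  3.1] w 0.0257 angerr [-0.002  0.002  0.   ]
```

>>> arm_command:
  deltas: "0 0 2 0 0 0 0;0 0 4 0 0 0 0;0 0 6 0 0 0 0;0 0 6 0 0 0 0"

```text
t: 14.93
tool_pos: [0.5814, 0.1196, 0.2168]
tcp_rot: [154.7, 0.0, -179.6]
wrist_force: [-0.2, -3.7, 3.3]
gripper_width: 0.0255
```

Run:
```python
from h import *
st()
```

```text
14.93 mouth in nipple/tool axes (x,y,gap) mm [-0.5 -0.  16.9] F tool [ 0.2 -1.9 -4.6] w 0.0255 angerr [-0.001 -0.    -0.   ]
```

>>> arm_command:
  deltas: "0 0 2 0 0 0 0;0 0 4 0 0 0 0;0 0 6 0 0 0 0;0 0 6 0 0 0 0"

```text
t: 15.27
tool_pos: [0.5811, 0.1225, 0.2103]
tcp_rot: [154.7, -0.1, -179.6]
wrist_force: [4.5, 1.2, -7.7]
gripper_width: 0.0258
```

Run:
```python
from h import *
st()
```

```text
15.27 mouth in nipple/tool axes (x,y,gap) mm [-0.2 -0.2  9.8] F tool [-4.5 -2.3  7.4] w 0.0258 angerr [-0.001  0.001  0.001]
```

>>> arm_command:
  deltas: "0 0 3 0 0 0 0;0 0 5 0 0 0 0;0 0 7 0 0 0 0;0 0 7 0 0 0 0"

```text
t: 15.6
tool_pos: [0.5812, 0.1254, 0.2046]
tcp_rot: [154.7, -0.0, -179.6]
wrist_force: [2.9, -5.0, 5.1]
gripper_width: 0.0255
```

Run:
```python
from h import *
st()
```

```text
15.6 mouth in nipple/tool axes (x,y,gap) mm [-0.3 -0.   3.4] F tool [-2.9 -2.4 -6.8] w 0.0255 angerr [-0.001  0.001  0.   ]
```

>>> arm_command:
  deltas: "0 0 2 0 0 0 0;0 0 4 0 0 0 0;0 0 5 0 0 0 0;0 0 5 0 0 0 0;0 0 5 0 0 0 0"

```text
t: 16.02
tool_pos: [0.5814, 0.1267, 0.2018]
tcp_rot: [154.7, 0.1, -179.6]
wrist_force: [-2.4, -12.9, 18.8]
gripper_width: 0.0259
```

Run:
```python
from h import *
st()
```

```text
16.02 mouth in nipple/tool axes (x,y,gap) mm [-0.6  0.   0.3] F tool [  2.5  -3.6 -22.5] w 0.0259 angerr [-0.001 -0.001 -0.001]
```

On the stop: about 25 N axial against the 11.6 N spring. Now a one-second hold to check it is steady.

>>> arm_command:
  deltas: "0 0 0.5 0 0 0 0;0 0 0.5 0 0 0 0;0 0 0.5 0 0 0 0;0 0 0.5 0 0 0 0;0 0 0.5 0 0 0 0;0 0 0.5 0 0 0 0;0 0 0.5 0 0 0 0;0 0 0.5 0 0 0 0;0 0 0.5 0 0 0 0;0 0 0.5 0 0 0 0;0 0 0.5 0 0 0 0;0 0 0.5 0 0 0 0"

```text
t: 17.02
tool_pos: [0.5815, 0.1268, 0.2018]
tcp_rot: [154.8, 0.1, -179.6]
wrist_force: [-3.7, -14.7, 22.6]
gripper_width: 0.026
```

Run:
```python
from h import *
import cv2
st()
# lever check: dark rubber grip position in top & scene vs model a=0
p=P0
for n in("scene","top"):
    c=calibration(n);im=camera(n)
    for a in(0,.1,.3):
        print(n,a,[int(im[int(round(v)),int(round(u))].mean()) for u,v in (proj(c,pot(p,[.078-r*np.cos(a),.05,.138+r*np.sin(a)])) for r in(.1,.11,.12,.13,.14,.15,.158,.165))])
st()
```

```text
17.02 mouth in nipple/tool axes (x,y,gap) mm [-0.7  0.1  0.3] F tool [  3.8  -3.7 -26.7] w 0.026 angerr [-0.001 -0.002 -0.001]
scene 0 [42, 28, 25, 30, 27, 29, 74, 93]
scene 0.1 [32, 45, 75, 80, 97, 112, 90, 82]
scene 0.3 [169, 173, 171, 107, 81, 82, 83, 84]
top 0 [46, 41, 39, 41, 39, 35, 69, 67]
top 0.1 [37, 39, 40, 34, 40, 41, 69, 70]
top 0.3 [128, 124, 126, 131, 89, 70, 68, 70]
17.12 mouth in nipple/tool axes (x,y,gap) mm [-0.7  0.1  0.3] F tool [  4.   -3.9 -26.5] w 0.026 angerr [-0.001 -0.002 -0.001]
```

The lever's dark grip lies exactly on the model line for 0 rad in both views (not on the 0.1 or 0.3 line), and force and pose are steady. Handing in.

```bash
python3 -c "
from rig import *
print(hand_in())"
```

```text
the job is handed in; nothing more can be done
None
```

I pressed the clamp lever onto its stop, lifted the black charger off its dock and pushed it along the nipple's axis until it was home. I then handed in at about 17 s, still gripping and pushing; no verdict is reported.

**Last checks, all good:**
- **Position:** the mouth was about 0.3 mm from the stop and 0.7 mm off the axis by my estimate, with the tool within 0.003 rad of square.
- **Snap:** it showed in the forces. The detents resisted near 17 mm, the charger was drawn in near 10 mm, and the spring gave about 9 N at 3.4 mm, as expected.
- **Push:** about 26 N read along the tool axis (about 29 N with the charger's weight added back), against 11.6 N for the spring. It held steady for over a second, with the grip at 26 mm.
- **Clamp:** after the insertion, the lever's grip matched the model line for 0 rad in the scene and top pictures. The scene picture ruled out 0.1 rad and above.
- **Bystanders:** my paths stayed clear of them, but I did not look at them again at the end.

**What disagreed:**
- **Fingertips:** they sit about 25 mm further back than stated. The lever contact and the pictures from two cameras agreed on this. I corrected for it after a first lever press stopped short at about 0.2 rad.
- **View of the nipple:** my first close look was from the wrong side and used the last of the 12 pictures. The final alignment was therefore measured in code from a second look.

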